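# Lock the thickness stop screw of a tortilla press with its jam nut

## Task

The thickness stop screw of the open tortilla press has just been set; lock it without losing the setting. Fit the loose two-armed key down over the square end of the screw with an arm lying just in front of the guide pin, so that the pin holds the screw from turning, then run the hexagonal jam nut clockwise onto its spring washer and tighten it firmly by feel, to about 0.5 Nm and never over 0.7. Then take the key off, lay it flat on the counter and leave the other things as they are.

Things in the scene. Friction and masses are not known exactly. Their poses are not given: they have to be found in the camera images.
- press: heavy cast-aluminium tortilla press, fixed on the counter, front (-x) to the robot; base plate 190 (x) x 165 (y) mm, top at 16 mm. Round anvil 108 mm across, top at 40 mm, centred 34 mm behind the origin. The lid, hinged at the back, stands open, fixed, leaning back, 290 mm high. Origin: centre of the base at counter level. Stop screw at the front right, at x -65, y -55 mm.
- guide_pin: upright steel pin 16 mm in diameter, fixed in the front of the press, that guides the lid; 16 to 66 mm above the counter, its axis 17 mm behind (press +x) and 62 mm to the left (press +y) of the screw's axis. Origin: on its axis, at the base plate's top. A key arm lying from the screw to the left, in front of the pin, bears on it when the screw is driven clockwise.
- stop_screw: upright 24 mm steel thread with a 16 mm square end (43 to 58 mm above the counter, the last 5 mm tapering to 11 mm) on a 24 mm shoulder. It turns so easily (0.08 Nm) that the nut (thread drag 0.14 Nm) drags it round unless it is held; its height stays. Origin: on its axis at counter level; x and y square to the flats, starting within 0.04 rad of the press's axes.
- screw_shoulder (a point): on the screw's axis, at the shoulder at the foot of the square end, 43 mm above the counter, where the key's underside comes to rest.
- setting_mark (a point): point on the rim of the shoulder, 12 mm from the screw's axis (the screw's -y side); it moves when the screw turns: 6.2 mm is 30 degrees.
- jam_nut: dark hex nut, 50 mm across flats, 58 over corners, 14 mm thick, on the screw below the shoulder. Origin: on the axis, in its underside; flats face its +y and -y and every 60 degrees. Clockwise from above tightens, sinking 0.8 mm per rad. Starts 0.5 to 1.7 rad short of its spring washer; from there the torque jumps to 0.2 Nm and climbs 1 Nm per rad. Let go, it stays but for a little spring-back.
- nut_underside (a point): centre of the nut's underside.
- washer_top (a point): centre of the top of the spring washer (40 mm across, 3 mm thick) on the boss, 23 mm above the counter: where the nut's underside lies when it is home.
- key: loose dark steel box key, about 0.16 kg: square boss 32 x 32 mm, 18 mm high, with a 17.5 mm square hole right through it (2 mm chamfers), and two round arms 9 mm thick along its x, reaching 76 mm either way (12 mm ball ends), arm axis 9 mm above the underside. Lies flat before the press. Origin: centre of the hole, in the underside; the faces without arms face its +y and -y.
- mill_1: small glass salt mill, 44 mm across, 90 mm high, bystander at the left front; origin at its base.
- jar_small: empty glass jar, 70 mm across, 98 mm high, bystander left of the press; origin at its base.
- garlic_1: bulb of garlic, 53 mm, bystander at the right front before the sink; origin at its base.

How it is judged:
By the outcome, as a careful person would: the job done as asked, in the order asked, and still so for the second after the job is handed in, with the robot touching nothing.
It also fails if it takes over 72 s, if anything falls off the work surface, if the arm or the gripper's body presses on something with over 40 N, if the wrist force passes 120 N, or if a joint passes its speed limit or range.

## Robot

A 6-joint arm with a two-finger parallel gripper is mounted at the origin on a cart in front of the work surface, level with it; the furniture and walls round the work are solid. World frame = base frame: x ahead of the robot, y to its left, z up, the work surface at z = 0. Lengths are in m, angles in degrees, forces in N, time in s.
With the tool pointing down it reaches from about 0.3 to 0.75 m from the base axis. Payload 8.5 kg.
Tool frame: the origin (TCP) lies midway between the tips of the shut fingers; the grasp point (between the pads) lies env.tcp_to_grasp behind it (env.tcp_to_grasp is the distance from the TCP to the grasp point, in m); z points along the fingers, y is the line along which they close (so a half turn about z gives the same grasp; the last joint's range is limited). The gripper opens to 85 mm and grips with 20 to 120 N. Pads are 22 mm wide; open, the fingers measure 114 mm over their backs; the gripper's body (76 mm by 85 mm) begins 54 mm behind the grasp point. The pads swing forward as they close: fully open they stand 13 mm farther back than shut.
Start: joints at [62.664, 21.807, 74.336, -0, 83.858, -12.336], TCP at [0.142, 0.531, 0.231] pointing down, gripper open.
Joint ranges: [-178.18, 178.18], [-50.72, 133.34], [12.68, 142.11], [-81.47, 261.47], [9.98, 163.14], [-165.26, 165.26]. Speed limits (degrees/s): [136.94, 136.94, 180, 180, 180, 180].

## Interface

Orientations are given as a 3x3 rotation matrix whose columns are the frame's x, y, z axes.
In Python, from rig import observe, optics, job, env gives the robot as it stands. The module is installed in compiled form; this text tells all that it offers.
- The arm moves only by the shell command python3 -m jog 'ROWS' [FORCE]. ROWS is JSON, a list of rows, each a list of 7 numbers: the turn, a rotation vector about the tool's x, y, z in rad, then the shift along the tool's x, y, z in m, then the opening in per cent of the stroke, from 0 (shut) to 100 (fully open). A call has 1 to 10 rows; each row shifts and turns the commanded pose from where the row before left it, along the tool's axes as they then stand; what a row does not reach is not made up. A row lasts 1/8 s, in which the tool goes at most 62.5 mm and 10.7 degrees, less where a joint would pass 70% of its speed; a pose out of reach is approached as far as the arm can. A call is refused whole if a number of a shift passes 0.0625 or a number of a turn 0.188, either way. A call with a gripper value outside its range is refused whole. The fingers move at their own pace and stop on an object; FORCE is the grip in N (left out, the last holds). Time passes only in rows, so rows that do not move let the fingers close. It gives the time, the measured TCP pose, the force, the opening and the grip force at its end, in the units of the state.
- observe(): the state, without advancing time (a new reading comes with each control period).
- optics.get_image(name): name is "scene" or "top" or "wrist"; returns a dict with "pixels" (480x640x3 uint8, red, green, blue), "mtx" (3x3 intrinsics, pixels), "dist_coeffs" ([k1, k2, p1, p2, k3] as OpenCV has them; the pictures are not rectified), "rvec" (rotation vector, rad) and "tvec" (3), from world to camera coordinates, as OpenCV has them. Camera axes: x right, y down, z forward; pixel columns grow to the right and rows downward; lengths in m; the calibration is good to about 2 mm. A picture is of the moment at which its call begins. There is no depth.
- job.close_job(): hands the job in; it is judged then, once.
The state is a dict: "time_s": time; "q": joint angles; "qvel": joint speeds; "joint_efforts": joint torques, N m; "position": TCP position; "tool_rot": TCP orientation; "ft_force": force on the tool from outside, world axes, zero at the start; "wrist_torque": the same for the moment, N m; "grip_width": finger opening in m; "gripper_force": force on a finger pad.
Only numpy, scipy, OpenCV 4.12 (cv2) and the standard library are available. Lean on these libraries where they do the work, as an engineer would, in place of code of your own. Each camera call takes 0.05 s, during which the arm holds its last target. There are 200 camera calls.

## Working session

There is one attempt and no reset: what is moved stays moved. The work goes in short steps, Python scripts to look and compute and a shell command to move; the robot and the scene stay as the last step left them, time stands still between calls to the robot, and variables do not carry over. Pictures are saved under pics/ and viewed, at most 10 in all, crops included, and the job is handed in when it is done.

```bash
mkdir -p pics
cat > h.py <<'E'
import numpy as np, cv2
from rig import observe, optics, job, env
def snap(name,f,crop=None,scale=1):
    d=optics.get_image(name); np.savez('pics/'+f+'.npz',**{k:np.array(v) for k,v in d.items()})
    im=d['pixels'][:,:,::-1]
    if crop: x0,y0,x1,y1=crop; im=im[y0:y1,x0:x1]
    if scale!=1: im=cv2.resize(im,None,fx=scale,fy=scale,interpolation=cv2.INTER_CUBIC)
    cv2.imwrite('pics/'+f+'.png',im)
    return d
def cam(f):
    d=np.load('pics/'+f+'.npz'); return d
def px2w(f,uv,z):
    d=cam(f); R=cv2.Rodrigues(d['rvec'])[0]; t=d['tvec'].reshape(3)
    p=cv2.undistortPoints(np.array(uv,float).reshape(-1,1,2),d['mtx'],d['dist_coeffs']).reshape(-1,2)
    r=np.c_[p,np.ones(len(p))]@R; c=-R.T@t
    return c+r*((z-c[2])/r[:,2])[:,None]
def w2px(f,P):
    d=cam(f); return cv2.projectPoints(np.array(P,float).reshape(-1,1,3),d['rvec'],d['tvec'],d['mtx'],d['dist_coeffs'])[0].reshape(-1,2)
E
python3 - <<'E'
from h import *
snap('top','top0'); snap('scene','sc0')
s=observe(); print({k:np.round(v,3).tolist() for k,v in s.items()}, env.tcp_to_grasp)
E
```

```text
{'time_s': 0.1, 'q': [62.666, 21.837, 74.378, 0.002, 83.858, -12.336], 'qvel': [-0.102, -0.113, -0.145, -0.028, -0.076, -0.0], 'joint_efforts': [0.004, -44.922, -23.166, -0.0, 0.004, -0.0], 'position': [0.142, 0.531, 0.231], 'tool_rot': [[-0.966, 0.259, -0.001], [0.259, 0.966, -0.001], [0.0, -0.001, -1.0]], 'ft_force': [-0.2, -0.479, 0.089], 'wrist_torque': [-0.011, 0.024, -0.018], 'gripper_force': 0.0, 'grip_width': 0.085} 0.0187
```

View pics/top0.png

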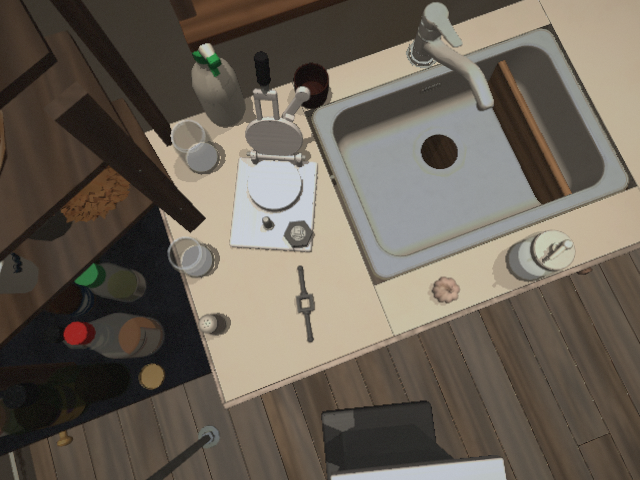

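View pics/sc0.png

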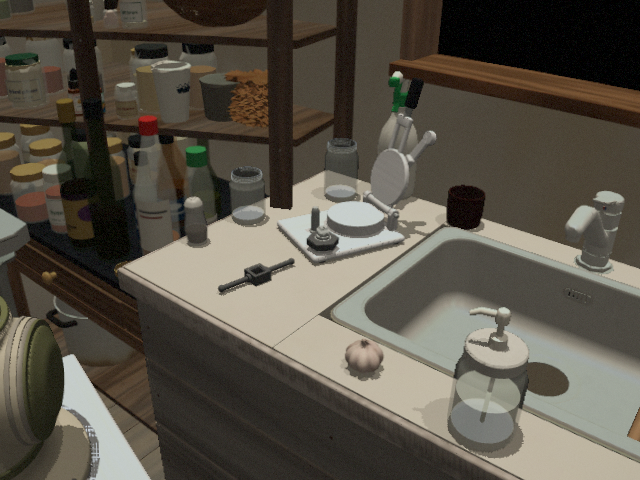

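The top view shows the press around (275,205), the nut and screw at (299,234), the pin at (267,223), and the key at (306,303) with its ends at (300,268) and (311,340). I'll enlarge that area.

Run:
```python
from h import *
im=cv2.imread('pics/top0.png')[140:350,190:390]
cv2.imwrite('pics/top0c.png',cv2.resize(im,None,fx=2.85,fy=2.85,interpolation=cv2.INTER_CUBIC))
def P(n,uv,z): print(n,np.round(px2w('top0',uv,z),4).tolist())
P('key',[[306,303],[300,268],[311,340]],.01)
P('mill',[[208,322]],.0);P('garlic',[[445,290]],.02);P('jar',[[195,260]],0)
P('nut',[[299,234]],.045); P('pin',[[267,223]],.066);P('base',[[231,246],[313,251],[317,165],[240,157]],.016)
d=cam('top0');R=cv2.Rodrigues(d['rvec'])[0];print(-R.T@d['tvec'])
```

```text
key [[0.4637, 0.1737, 0.01], [0.5338, 0.1791, 0.01], [0.3922, 0.1707, 0.01]]
mill [[0.4474, 0.3681, 0.0]]
garlic [[0.461, -0.0978, 0.02]]
jar [[0.573, 0.3877, 0.0]]
nut [[0.595, 0.1738, 0.045]]
pin [[0.6177, 0.2319, 0.066]]
base [[0.5909, 0.3115, 0.016], [0.5643, 0.1501, 0.016], [0.7431, 0.1245, 0.016], [0.7763, 0.2811, 0.016]]
[0.38175785 0.14680884 0.97437505]
```

View pics/top0c.png

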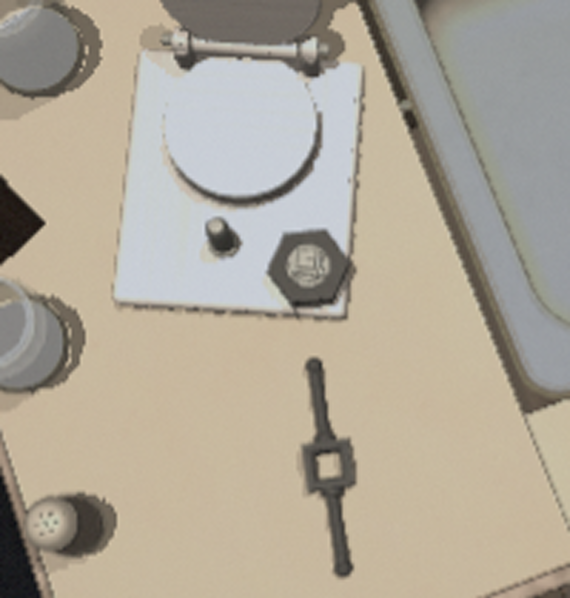

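Enlarged, the nut is at crop (310,267), the pin at (220,230) and the key centre at (329,464). The press yaw is about −8.5° and the key yaw about +3.4°. Next I'll go above the key.

```bash
cat >> h.py <<'E'
def go(x,y,z,yang):
    "rows needed (turn about tool z, tool shift before turn) to reach TCP x,y,z with tool-y angle yang deg"
    s=observe(); R=np.array(s['tool_rot']); p=np.array(s['position'])
    a=np.degrees(np.arctan2(R[1,1],R[0,1])); t=-np.radians((yang-a+180)%360-180)
    print('yang now',round(a,2),'pos',p.round(4),'shift tool',(R.T@(np.array([x,y,z])-p)).round(4),'turn z',round(t,4),'tilt',R[:2,2].round(4))
E
python3 -m jog '[[0,0,0,-0.0505,-0.0327,0,100],[0,0,0,-0.0505,-0.0327,0,100],[0,0,0,-0.0505,-0.0327,0,100],[0,0,0,-0.0505,-0.0327,0,100],[0,0,0,-0.0505,-0.0327,0,100],[0,0,0,-0.0505,-0.0327,0,100],[0,0,0,-0.0505,-0.0327,0,100],[0,0,0,-0.0505,-0.0327,0,100],[0,0,-0.16,0,0,0,100],[0,0,-0.16,0,0,0,100]]' 40
python3 - <<'E'
from h import *
go(.4637,.1737,.1,93.4)
snap('wrist','w1')
E
```

```text
time_s: 1.35
position: [0.4651, 0.1732, 0.2308]
tool_rot: [[-0.998, -0.062, -0.001], [-0.062, 0.998, -0.0], [0.001, 0.0, -1.0]]
ft_force: [-0.4, 0.3, -0.6]
grip_width: 0.0854
gripper_force: 0.0
yang now 93.54 pos [0.4651 0.1732 0.2308] shift tool [0.0013 0.0006 0.1308] turn z 0.0024 tilt [-0.0012 -0.0001]
```

View pics/w1.png

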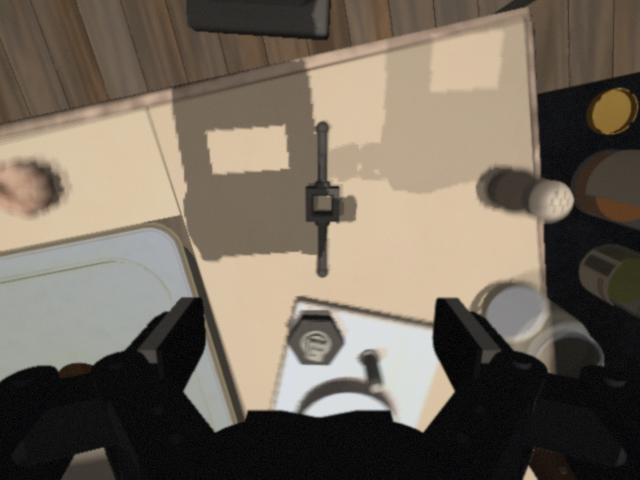

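The wrist view shows the key boss at (323,203), its ends at (322,127) and (322,271), the nut at (316,337) with the screw top at (318,345), and the pin top at (369,356).

Run:
```python
from h import *
def P(n,uv,z): print(n,np.round(px2w('w1',uv,z),4).tolist())
P('ends',[[322,127],[322,271]],.009);P('boss',[[323,203]],.018)
P('screwtop',[[318,346]],.058);P('pin',[[369,356]],.066);P('nut',[[316,337]],.038);P('front edge',[[297,298],[433,323]],.016)
go(.465,.174,.005,93.5)
im=cv2.imread('pics/w1.png')[280:420,260:430]
cv2.imwrite('pics/w1c.png',cv2.resize(im,None,fx=4,fy=4,interpolation=cv2.INTER_CUBIC))
```

```text
ends [[0.3947, 0.1704, 0.009], [0.5345, 0.1795, 0.009]]
boss [[0.4631, 0.1757, 0.018]]
screwtop [[0.5901, 0.179, 0.058]]
pin [[0.5925, 0.2257, 0.066]]
nut [[0.5926, 0.1771, 0.038]]
front edge [[0.5625, 0.1558, 0.016], [0.5816, 0.2971, 0.016]]
yang now 93.93 pos [0.4649 0.1735 0.2309] shift tool [-0.0003  0.0005  0.2259] turn z 0.0076 tilt [-0.001  -0.0001]
```

View pics/w1c.png

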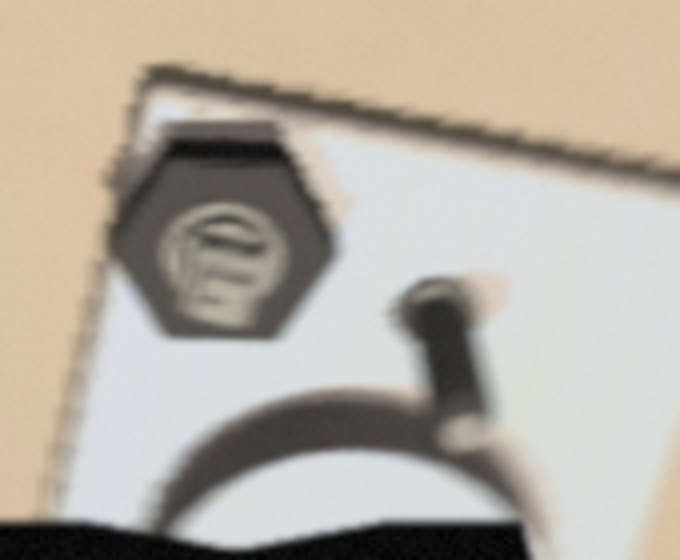

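The crop puts the pin's base at (437,293) and its top at (462,435). The nut flats face along image vertical, at world yaw about 4°. I'll grasp the key now.

```bash
python3 -m jog '[[0,0,0,0,0.001,0.06,100],[0,0,0,0,0.001,0.06,100],[0,0,0,0,0,0.06,100],[0,0,0,0,0,0.038,100],[0,0,0,0,0,0.01,100],[0,0,0,0,0,0,30],[0,0,0,0,0,0,20],[0,0,0,0,0,0,20]]' 60
python3 - <<'E'
from h import *
s=observe();print(s['grip_width'],s['gripper_force'],s['ft_force'],s['wrist_torque'])
def P(n,uv,z): print(n,np.round(px2w('w1',uv,z),4).tolist())
P('screwtop',[[316,356]],.058);P('pintop',[[375.5,388.]],.066);P('pinbase',[[369,353]],.018);P('nut',[[316,339]],.0385)
go(.5935,.1755,.12,-8.5)
E
```

```text
time_s: 2.4
position: [0.4654, 0.1761, 0.0045]
tool_rot: [[-0.998, -0.058, 0.002], [-0.058, 0.998, 0.0], [-0.002, 0.0, -1.0]]
ft_force: [-0.8, 0.7, 2.5]
grip_width: 0.0325
gripper_force: 1.8
0.0325105971138257 1.79177675396204 [-0.84487201  0.68147529  2.49966743] [ 0.60956242  0.0497531  -0.06658956]
screwtop [[0.6007, 0.1778, 0.058]]
pintop [[0.6258, 0.235, 0.066]]
pinbase [[0.6195, 0.2344, 0.018]]
nut [[0.5945, 0.1772, 0.0385]]
yang now 93.32 pos [0.4654 0.1761 0.0045] shift tool [-0.1282 -0.008  -0.1152] turn z 1.7771 tilt [0.0024 0.0003]
```

```bash
python3 -m jog '[[0,0,0,0,0,0,20],[0,0,0,0,0,0,20],[0,0,0,0,0,-0.04,20],[0,0,0,0,0,-0.04,20],[0,0,0,-0.043,-0.003,-0.035,20],[0,0,0,-0.043,-0.003,0,20],[0,0,0,-0.042,-0.002,0,20],[0,0,0.18,0,0,0,20],[0,0,0.18,0,0,0,20],[0,0,0.18,0,0,0,20]]' 80
python3 -m jog '[[0,0,0.18,0,0,0,20],[0,0,0.18,0,0,0,20],[0,0,0.18,0,0,0,20],[0,0,0.18,0,0,0,20],[0,0,0.18,0,0,0,20],[0,0,0.18,0,0,0,20],[0,0,0.152,0,0,0,20],[0,0,0,0,0,0,20]]'
python3 - <<'E'
from h import *
s=observe();print(s['grip_width'],s['gripper_force'],s['ft_force'],s['wrist_torque'])
go(.5945,.1755,.075,-8.2)
snap('wrist','w2')
E
```

```text
time_s: 3.65
position: [0.5928, 0.1754, 0.1187]
tool_rot: [[-0.883, 0.469, 0.0], [0.469, 0.883, -0.0], [-0.0, 0.0, -1.0]]
ft_force: [0.4, 0.3, -0.8]
grip_width: 0.0297
gripper_force: 79.9
time_s: 4.65
position: [0.5929, 0.1755, 0.1188]
tool_rot: [[0.141, 0.99, 0.0], [0.99, -0.141, 0.0], [0.0, 0.0, -1.0]]
ft_force: [0.1, -0.2, -1.5]
grip_width: 0.0298
gripper_force: 80.0
0.029803410234414962 79.95002456009388 [ 0.10624705 -0.16306847 -1.49105342] [-0.01567465 -0.02369438 -0.01906664]
yang now -8.12 pos [0.5929 0.1755 0.1188] shift tool [0.0003 0.0016 0.0438] turn z 0.0014 tilt [0.0004 0.    ]
```

View pics/w2.png

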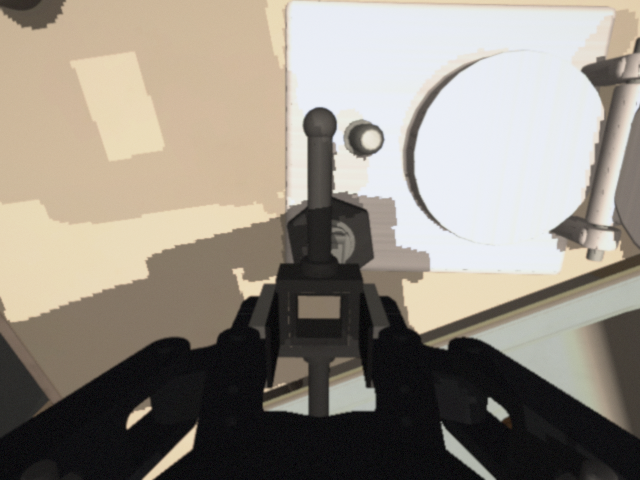

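The key hangs straight, with its boss centre at about (320,310). The pin top is at (369,138), the screw at about (342,240), and the press front edge is parallel to the arm.

Run:
```python
from h import *
def P(n,uv,z): print(n,np.round(px2w('w2',uv,z),4).tolist())
P('pintop',[[369.5,138.5]],.066);P('pinbase',[[358,138]],.018);P('boss',[[320,310]],.1325);P('ball',[[320,124]],.124)
P('edge',[[287,2],[287,200]],.016)
P('screw',[[342,240]],.058)
im=cv2.imread('pics/w2.png')[180:290,270:400]
cv2.imwrite('pics/w2c.png',cv2.convertScaleAbs(cv2.resize(im,None,fx=5,fy=5,interpolation=cv2.INTER_CUBIC),alpha=1.7))
a=np.radians(-8.2);c,s=np.cos(a),np.sin(a)
print(w2px('w2',[.5935,.1755,.058]),w2px('w2',[.5935,.1755,.043]))
```

```text
pintop [[0.6266, 0.234, 0.066]]
pinbase [[0.6256, 0.2332, 0.018]]
boss [[0.594, 0.1785, 0.1325]]
ball [[0.6032, 0.2437, 0.124]]
edge [[0.5944, 0.3124, 0.016], [0.5759, 0.201, 0.016]]
screw [[0.6069, 0.1818, 0.058]]
[[319.53495835 253.99711544]] [[319.48525862 246.03748866]]
```

View pics/w2c.png

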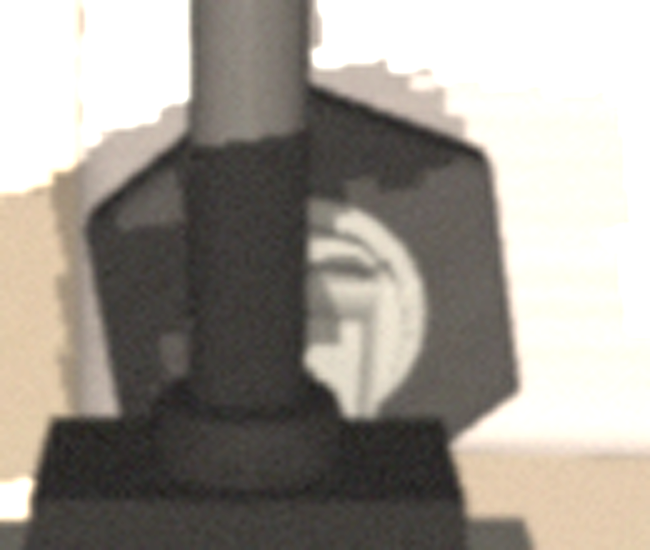

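Run:
```python
from h import *
def P(n,uv,z): print(n,np.round(px2w('w2',uv,z),4).tolist())
P('nut',[[330.8,240]],.0388)
c=np.array([[90,215],[487,155],[518,385],[268,72]])/5+[270,180]
w=px2w('w2',c,.0388); n=px2w('w2',[[330.8,240]],.0388)
d=w-n; print(np.degrees(np.arctan2(d[:,1],d[:,0])),np.hypot(d[:,0],d[:,1]))
```

```text
nut [[0.6006, 0.177, 0.0388]]
[149.49847182  31.65483572 -30.5022247   91.00752134] [0.02773631 0.02796146 0.02843281 0.02813448]
```

```bash
python3 -m jog '[[0,0,0,0,0.004,0.02,20],[0,0,0,0,0,0.03,20],[0,0,0,0,0,0.004,20],[0,0,0,0,0,0,20]]'; python3 -m jog '[[0,0,0,0,0,0.002,20],[0,0,0,0,0,0.002,20]]'; python3 -m jog '[[0,0,0,0,0,0.002,20],[0,0,0,0,0,0,20]]'
```

```text
time_s: 5.2
position: [0.5972, 0.1749, 0.065]
tool_rot: [[0.141, 0.99, 0.001], [0.99, -0.141, 0.0], [0.0, 0.001, -1.0]]
ft_force: [-0.3, -0.3, -0.4]
grip_width: 0.0298
gripper_force: 80.0
time_s: 5.45
position: [0.5974, 0.1749, 0.0611]
tool_rot: [[0.142, 0.99, 0.002], [0.99, -0.142, 0.0], [0.0, 0.002, -1.0]]
ft_force: [2.1, -0.1, 0.7]
grip_width: 0.0297
gripper_force: 80.2
time_s: 5.7
position: [0.5982, 0.175, 0.0591]
tool_rot: [[0.143, 0.99, 0.003], [0.99, -0.143, 0.001], [0.001, 0.003, -1.0]]
ft_force: [5.0, 1.5, 2.3]
grip_width: 0.0297
gripper_force: 80.4
```

```bash
python3 -m jog '[[0,0,0,0,0.0025,0,20],[0,0,0,0,0,0.001,20],[0,0,0,0,0,0.001,20]]';python3 -m jog '[[0,0,0,0,0,0.002,20],[0,0,0,0,0,0,20]]'
```

```text
time_s: 6.08
position: [0.5995, 0.1754, 0.0563]
tool_rot: [[0.142, 0.99, 0.0], [0.99, -0.142, 0.001], [0.002, 0.0, -1.0]]
ft_force: [2.8, 6.7, 1.6]
grip_width: 0.0296
gripper_force: 80.4
time_s: 6.32
position: [0.5996, 0.1755, 0.0541]
tool_rot: [[0.142, 0.99, 0.001], [0.99, -0.142, 0.002], [0.002, 0.0, -1.0]]
ft_force: [3.1, 6.5, -0.2]
grip_width: 0.0301
gripper_force: 80.1
```

```bash
python3 -m jog '[[0,0,0,0.0012,0.0005,0.002,20],[0,0,0,0,0,0.002,20],[0,0,0,0,0,0,20]]';python3 -m jog '[[0,0,0,0,0,0.0015,20],[0,0,0,0,0,0,20]]';python3 -m jog '[[0,0,0,0,0,0.0015,20],[0,0,0,0,0,0,20]]'; python3 -c "
from h import *
s=observe();print(s['wrist_torque'])"
```

```text
time_s: 6.7
position: [0.5998, 0.1758, 0.0497]
tool_rot: [[0.143, 0.99, -0.001], [0.99, -0.143, 0.0], [0.0, -0.001, -1.0]]
ft_force: [1.4, 4.1, -3.1]
grip_width: 0.03
gripper_force: 79.8
time_s: 6.95
position: [0.5999, 0.1757, 0.0486]
tool_rot: [[0.143, 0.99, -0.0], [0.99, -0.143, 0.0], [0.0, -0.0, -1.0]]
ft_force: [0.4, 4.6, -1.3]
grip_width: 0.03
gripper_force: 79.9
time_s: 7.2
position: [0.6001, 0.1757, 0.0479]
tool_rot: [[0.142, 0.99, 0.0], [0.99, -0.142, 0.0], [0.0, 0.0, -1.0]]
ft_force: [-1.1, 4.1, 3.9]
grip_width: 0.03
gripper_force: 80.7
[ 0.77546968  0.22955553 -0.01171154]
```

```bash
python3 -m jog '[[0,0,0,0,0,0,50],[0,0,0,0,0,0,100],[0,0,0,0,0,0,100],[0,0,0,0,0,0,100],[0,0,0,0,0,-0.04,100],[0,0,0,0,0,-0.04,100],[0,0,0,0,0,0,100]]'
python3 - <<'E'
from h import *
s=observe();print(s['wrist_torque'],s['ft_force'])
snap('wrist','w3',(240,80,440,230+30),3.3)
E
```

```text
time_s: 8.07
position: [0.6015, 0.1758, 0.1305]
tool_rot: [[0.142, 0.99, 0.006], [0.99, -0.142, 0.0], [0.001, 0.006, -1.0]]
ft_force: [0.6, 0.3, -0.5]
grip_width: 0.0851
gripper_force: 0.0
[ 0.02016665 -0.02295376 -0.05034941] [ 0.56781399  0.34635236 -0.47112509]
```

View pics/w3.png

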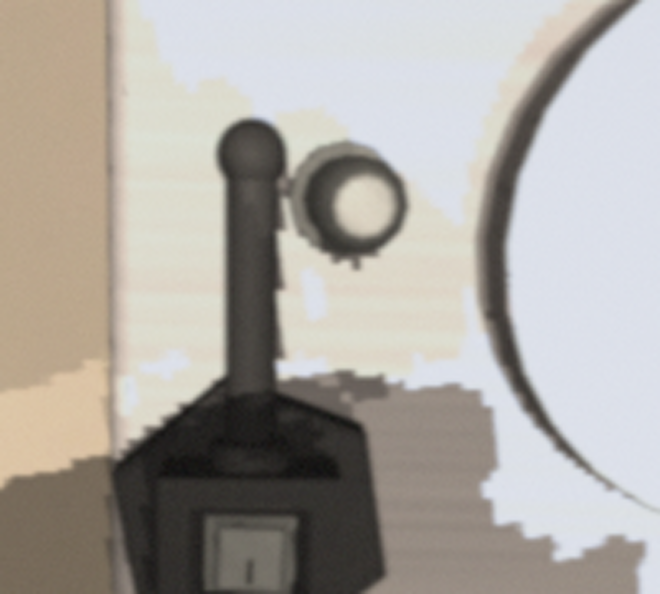

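The key sits down over the square end with its arm at (250,270), just in front of the pin at (360,205). The nut flats are at world yaw about 1°. Next I'll grasp the nut.

```bash
python3 -m jog '[[0,0,-0.158,0.0005,-0.001,0,80],[0,0,0,0,0,0.03,80],[0,0,0,0,0,0.03,80],[0,0,0,0,0,0.02,80],[0,0,0,0,0,0.02,80],[0,0,0,0,0,0.008,80],[0,0,0,0,0,0,80]]' 40; python3 -c "
from h import *
go(.6005,.1765,.022,1)"
```

```text
time_s: 9.0
position: [0.5988, 0.1762, 0.0185]
tool_rot: [[-0.015, 1.0, -0.002], [1.0, 0.015, -0.0], [-0.0, -0.002, -1.0]]
ft_force: [-0.3, 0.1, 0.0]
grip_width: 0.0685
gripper_force: 0.0
yang now 0.86 pos [0.5988 0.1762 0.0185] shift tool [ 0.0003  0.0017 -0.0035] turn z -0.0025 tilt [-0.0018 -0.0002]
```

```bash
python3 -m jog '[[0,0,0,0,0.0015,-0.0035,80],[0,0,0,0,0,0,60],[0,0,0,0,0,0,50],[0,0,0,0,0,0,40],[0,0,0,0,0,0,40]]' 40; python3 -c "
from h import *
s=observe();print(s['wrist_torque']);go(.6005,.1765,.022,1)"
```

```text
time_s: 9.62
position: [0.6004, 0.1763, 0.0241]
tool_rot: [[-0.015, 1.0, 0.0], [1.0, 0.015, -0.0], [-0.0, 0.0, -1.0]]
ft_force: [-5.0, -0.6, 8.0]
grip_width: 0.0491
gripper_force: 40.4
[-0.0933173   0.85868841  0.01376564]
yang now 0.87 pos [0.6004 0.1763 0.0241] shift tool [0.0002 0.0001 0.0021] turn z -0.0023 tilt [ 0.0001 -0.    ]
```

```bash
cat > r.py <<'E'
from h import *
s=observe();R=s['tool_rot'];print('Tz',np.round(s['wrist_torque'],3),'yang',round(np.degrees(np.arctan2(R[1][1],R[0][1])),2),'pos',np.round(s['position'],4),'F',np.round(s['ft_force'],1),'q6',round(s['q'][5],1),'w',round(s['grip_width'],4))
E
python3 -m jog '[[0,0,0.08,0,-0.0007,-0.0015,40],[0,0,0,0,0,0,40]]' >/dev/null; python3 r.py; python3 -m jog '[[0,0,0.1,0,0,0,40],[0,0,0,0,0,0,40]]' >/dev/null; python3 r.py;  python3 -m jog '[[0,0,0.1,0,0,0,40],[0,0,0,0,0,0,40]]' >/dev/null; python3 r.py
```

```text
Tz [ 0.039 -0.221 -0.099] yang -3.7 pos [0.6002 0.1763 0.0244] F [ 2.   0.  -2.6] q6 9.2 w 0.0487
Tz [ 0.155 -0.266 -0.008] yang -9.34 pos [0.6002 0.1763 0.0245] F [ 1.8  1.6 -2.2] q6 14.9 w 0.0487
Tz [ 0.129 -0.345  0.024] yang -15.0 pos [0.6002 0.1763 0.0244] F [ 2.6  0.9 -2.3] q6 20.5 w 0.0488
```

```bash
for i in 1 2 3; do python3 -m jog '[[0,0,0.1,0,0,0,40],[0,0,0.02,0,0,0,40]]' >/dev/null; python3 r.py;done
```

```text
Tz [ 0.234 -0.461  0.215] yang -21.9 pos [0.6002 0.1763 0.0243] F [ 3.3  0.4 -3.6] q6 27.4 w 0.0487
Tz [ 0.249 -0.571  0.136] yang -28.79 pos [0.6002 0.1763 0.0243] F [ 4.   1.3 -4.9] q6 34.3 w 0.0484
Tz [ 0.267 -0.749  0.178] yang -35.67 pos [0.6002 0.1764 0.0242] F [ 4.5  1.5 -5.6] q6 41.2 w 0.0491
```

```bash
for i in 1 2 3 4; do python3 -m jog '[[0,0,0.05,0,0,0.0004,40],[0,0,0.05,0,0,0.0002,40]]' >/dev/null; python3 r.py;done
```

```text
Tz [ 0.215 -0.486  0.172] yang -41.42 pos [0.6002 0.1763 0.024 ] F [ 2.6  0.5 -2.3] q6 47.0 w 0.0486
Tz [ 0.244 -0.262  0.179] yang -47.15 pos [0.6003 0.1764 0.0239] F [0.7 0.9 1.9] q6 52.7 w 0.0487
Tz [ 0.183 -0.009  0.218] yang -52.88 pos [0.6003 0.1764 0.0237] F [ 1.2 -0.1  5.3] q6 58.4 w 0.0486
Tz [0.132 0.223 0.28 ] yang -58.59 pos [0.6003 0.1764 0.0236] F [ 0.1 -0.   8. ] q6 64.1 w 0.0487
```

```bash
for i in 1 2 3; do python3 -m jog '[[0,0,0.025,0,0,-0.0005,40]]' >/dev/null; python3 r.py;done
```

```text
Tz [ 0.205 -0.151  0.281] yang -60.0 pos [0.6003 0.1764 0.0237] F [1.6 0.5 4.2] q6 65.6 w 0.0491
Tz [ 0.25  -0.239  0.386] yang -61.51 pos [0.6002 0.1764 0.0237] F [1.4 0.5 2.9] q6 67.1 w 0.0491
Tz [ 0.315 -0.322  0.395] yang -63.03 pos [0.6002 0.1764 0.0238] F [2.6 1.8 1.6] q6 68.6 w 0.0488
```

Torque is about 0.39 Nm at yaw −63°, close to where the key arm limits the sweep. I'll regrasp one flat back.

```bash
python3 -m jog '[[0,0,0,0,0,0,80],[0,0,0,0,0,0,80],[0,0,0,0,0,0,80]]' >/dev/null; python3 r.py; python3 -m jog '[[0,0,-0.1745,0,0,0,80],[0,0,-0.1745,0,0,0,80],[0,0,-0.1745,0,0,0,80],[0,0,-0.1745,0,0,0,80],[0,0,-0.1745,0,0,0,80],[0,0,-0.1745,0,0,0,80],[0,0,0,0,0,0,80],[0,0,0,0,0,0,80]]' >/dev/null; python3 r.py; python3 -m jog '[[0,0,0,0,0,0,60],[0,0,0,0,0,0,50],[0,0,0,0,0,0,40],[0,0,0,0,0,-0.0005,40]]' 60 >/dev/null; python3 r.py
```

```text
Tz [-0.08   0.04   0.022] yang -63.02 pos [0.5997 0.1762 0.0231] F [-0.1  0.7 -0.6] q6 68.6 w 0.0682
Tz [-0.03  -0.054 -0.049] yang -3.23 pos [0.5999 0.1763 0.0233] F [-0.4 -0.5 -1.2] q6 8.8 w 0.0683
Tz [-0.08  -0.3    0.122] yang -3.06 pos [0.6003 0.1762 0.0241] F [ 1.8 -0.2  1.9] q6 8.6 w 0.0478
```

```bash
for i in 1 2 3; do python3 -m jog '[[0,0,0.025,0,0,0,40]]' >/dev/null; python3 r.py;done
```

```text
Tz [-0.042 -0.271  0.297] yang -4.54 pos [0.6003 0.1762 0.024 ] F [ 2.6 -0.2  3.4] q6 10.1 w 0.0481
Tz [-0.164 -0.324  0.347] yang -5.99 pos [0.6003 0.1762 0.024 ] F [ 1.4 -0.7  2.9] q6 11.5 w 0.0483
Tz [-0.193 -0.453  0.416] yang -7.42 pos [0.6003 0.1762 0.0241] F [ 1.7 -0.6  3.3] q6 13.0 w 0.0485
```

```bash
for i in 1 2 3; do python3 -m jog '[[0,0,0.02,0,0,0,40]]' >/dev/null; python3 r.py;done
```

```text
Tz [-0.239 -0.507  0.357] yang -8.55 pos [0.6002 0.1763 0.024 ] F [ 2.3 -1.5  3. ] q6 14.1 w 0.0485
Tz [-0.177 -0.51   0.39 ] yang -9.69 pos [0.6002 0.1762 0.024 ] F [ 2.6 -0.5  3.2] q6 15.2 w 0.048
Tz [-0.222 -0.543  0.436] yang -10.85 pos [0.6002 0.1762 0.0241] F [ 2.8 -0.9  3.6] q6 16.4 w 0.0485
```

```bash
for i in 1 2 3 4; do python3 -m jog '[[0,0,0.015,0,0,0,40]]' >/dev/null; python3 r.py;done
```

```text
Tz [-0.159 -0.586  0.496] yang -11.69 pos [0.6002 0.1762 0.0241] F [ 3.7 -1.7  3.8] q6 17.2 w 0.0484
Tz [-0.23  -0.677  0.432] yang -12.54 pos [0.6002 0.1763 0.024 ] F [ 3.7 -1.5  3.9] q6 18.1 w 0.0485
Tz [-0.251 -0.743  0.534] yang -13.4 pos [0.6002 0.1762 0.024 ] F [ 3.5 -1.5  3.4] q6 18.9 w 0.0487
Tz [-0.288 -0.802  0.497] yang -14.26 pos [0.6002 0.1763 0.0241] F [ 4.2 -1.4  3.8] q6 19.8 w 0.0482
```

Torque is about 0.5 Nm on trend. Now I'll release, rise and find where the key lies.

```bash
python3 -m jog '[[0,0,0,0,0,0,60],[0,0,0,0,0,0,80],[0,0,0,0,0,0,80],[0,0,0,0,0,0,80],[0,0,0,0,0,-0.03,80],[0,0,0,0,0,-0.04,80],[0,0,0,0,0,-0.04,80],[0,0,0,0,0,0,80]]'
python3 - <<'E'
from h import *
snap('wrist','w4',(200,60,440,300),2.5)
go(.6005,.1765,.048,-12)
E
```

```text
time_s: 16.62
position: [0.601, 0.1765, 0.1371]
tool_rot: [[0.246, 0.969, 0.006], [0.969, -0.246, 0.001], [0.002, 0.005, -1.0]]
ft_force: [0.1, -0.3, -0.9]
grip_width: 0.0682
gripper_force: 0.0
yang now -14.22 pos [0.6001 0.1763 0.1349] shift tool [0.0002 0.0002 0.0869] turn z -0.0387 tilt [0.0018 0.0002]
```

View pics/w4.png

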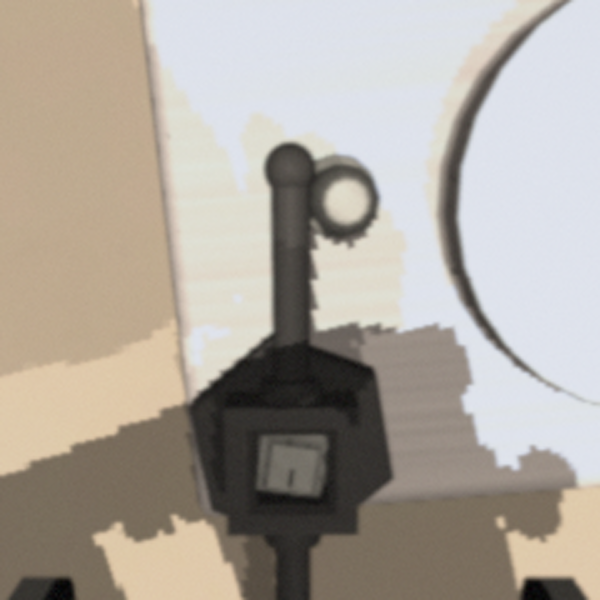

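The key arm at (290,250) bears on the front of the pin at (345,200) and is parallel to the tool, so I'll lift the key straight off at this yaw.

```bash
python3 -m jog '[[0,0,0,0,0,0.03,80],[0,0,0,0,0,0.03,80],[0,0,0,0,0,0.02,80],[0,0,0,0,0,0.007,80],[0,0,0,0,0,0,80]]' 40; python3 -m jog '[[0,0,0,0,0,0,40],[0,0,0,0,0,0,30],[0,0,0,0,0,0,20],[0,0,0,0,0,0,20],[0,0,0,0,0,0,20]]'; python3 r.py
```

```text
time_s: 17.3
position: [0.5997, 0.1763, 0.0463]
tool_rot: [[0.246, 0.969, -0.001], [0.969, -0.246, -0.0], [-0.0, -0.001, -1.0]]
ft_force: [0.9, -0.6, -0.3]
grip_width: 0.0683
gripper_force: 0.0
time_s: 17.92
position: [0.6003, 0.1764, 0.0478]
tool_rot: [[0.245, 0.969, 0.001], [0.969, -0.245, 0.0], [0.0, 0.001, -1.0]]
ft_force: [-1.5, 0.5, 5.2]
grip_width: 0.031
gripper_force: 40.8
Tz [-0.011  0.207  0.087] yang -14.2 pos [0.6003 0.1764 0.0478] F [-1.5  0.5  5.2] q6 19.8 w 0.031
```

```bash
python3 -m jog '[[0,0,0,0,0,-0.003,20],[0,0,0,0,0,-0.006,20],[0,0,0,0,0,-0.01,20]]' 60; python3 r.py; python3 -m jog '[[0,0,0,0,0,-0.02,20],[0,0,0,0,0,-0.03,20],[0,0,0,0,0,-0.02,20],[0,0,0,0,0,0,20]]'; python3 -c "
from h import *
go(.462,.175,.13,-14.2); snap('wrist','w5',(200,60,440,300),2.5)"
```

```text
time_s: 18.3
position: [0.5996, 0.1762, 0.0662]
tool_rot: [[0.245, 0.969, -0.002], [0.969, -0.245, -0.0], [-0.001, -0.001, -1.0]]
ft_force: [-0.4, -0.4, -1.7]
grip_width: 0.0301
gripper_force: 61.5
Tz [ 0.032 -0.022 -0.005] yang -14.21 pos [0.5996 0.1762 0.0662] F [-0.4 -0.4 -1.7] q6 19.8 w 0.0301
time_s: 18.8
position: [0.6003, 0.1763, 0.1379]
tool_rot: [[0.245, 0.969, 0.003], [0.969, -0.245, 0.0], [0.001, 0.003, -1.0]]
ft_force: [-0.7, 0.2, -1.6]
grip_width: 0.0305
gripper_force: 61.5
yang now -14.2 pos [0.6003 0.1763 0.1379] shift tool [-0.0352 -0.1338  0.0075] turn z -0.0 tilt [0.003  0.0002]
```

```bash
python3 -m jog '[[0,0,0,-0.012,-0.045,0,20],[0,0,0,-0.012,-0.045,0,20],[0,0,0,-0.011,-0.044,0,20],[0,0,0,0,0,0.04,20],[0,0,0,0,0,0.04,20],[0,0,0,0,0,0.035,20],[0,0,0,0,0,0.011,20],[0,0,0,0,0,0.003,20],[0,0,0,0,0,0,20]]'; python3 r.py
```

```text
time_s: 19.98
position: [0.4619, 0.1753, 0.0077]
tool_rot: [[0.245, 0.969, 0.001], [0.969, -0.245, 0.0], [0.0, 0.001, -1.0]]
ft_force: [0.3, 0.3, -1.7]
grip_width: 0.0305
gripper_force: 61.4
Tz [ 0.005 -0.036 -0.029] yang -14.21 pos [0.4619 0.1753 0.0077] F [ 0.3  0.3 -1.7] q6 21.2 w 0.0305
```

```bash
python3 -m jog '[[0,0,0,0,0,0.002,20],[0,0,0,0,0,0,20]]' | grep -E "pos|ft"; python3 -m jog '[[0,0,0,0,0,0.001,20],[0,0,0,0,0,0,20]]'| grep -E "pos|ft"
```

```text
position: [0.4617, 0.1753, 0.0054]
ft_force: [0.3, -0.8, -1.0]
position: [0.4617, 0.1753, 0.0049]
ft_force: [-1.8, -0.1, 9.7]
```

Contact is felt, so I'll release, rise, back off and check with the top camera.

```bash
python3 -m jog '[[0,0,0,0,0,-0.0005,50],[0,0,0,0,0,0,100],[0,0,0,0,0,0,100],[0,0,0,0,0,-0.03,100],[0,0,0,0,0,-0.05,100],[0,0,0,0,0,-0.05,100],[0,0,0,0,0,-0.05,100],[0,0,0,-0.03,-0.04,0,100],[0,0,0,-0.03,-0.04,0,100],[0,0,0,0,0,0,100]]'
python3 - <<'E'
from h import *
snap('top','t9',(190,140,390,350),2.5)
E
python3 - <<'E'
import cv2,numpy as np
a=cv2.imread('pics/t9.png'); b=cv2.resize(cv2.imread('pics/w5.png')[:,100:550],None,fx=.66,fy=.66)
h=max(a.shape[0],b.shape[0]); f=lambda i:cv2.copyMakeBorder(i,0,h-i.shape[0],0,0,0)
cv2.imwrite('pics/fin.png',cv2.hconcat([f(a),f(b)])[:600,:800])
E
```

```text
time_s: 21.72
position: [0.3665, 0.1362, 0.1845]
tool_rot: [[0.246, 0.969, -0.001], [0.969, -0.246, -0.0], [-0.0, -0.001, -1.0]]
ft_force: [-0.3, 0.0, 0.8]
grip_width: 0.0855
gripper_force: 0.0
```

View pics/fin.png

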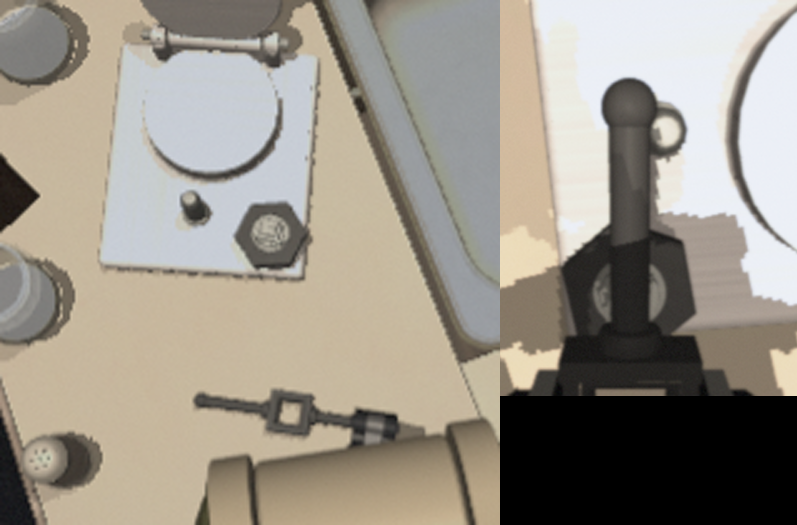

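The key lies flat on the counter at (290,412). The nut at (270,235) is on the screw, and the pin, mill and jar have not moved.

```bash
python3 -c "
from rig import job
print(job.close_job())"
```

```text
the job is handed in; nothing more can be done
None
```

The job is handed in at about 22 s: I tightened the jam nut to about 0.5 Nm by wrist torque (noise roughly ±0.05 Nm) with the key holding the screw against the pin. The key now lies flat on the counter, and the mill and jar looked undisturbed in the last picture (the garlic was out of frame).

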